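Lift the finished test board off its bay and hold it level

ROBOT

A 6-joint arm with a two-finger parallel gripper is mounted at the origin on the work surface. World frame = base frame: x ahead of the robot, y to its left, z up, the work surface at z = 0. Lengths are in m, angles in rad, forces in N, time in s.
With the tool pointing down it reaches from about 0.275 to 0.825 m from the base axis. Payload 4.9 kg.
Tool frame: the origin (TCP) lies midway between the tips of the shut fingers; the grasp point (between the pads) lies 19 mm behind it (grip_point_offset is the distance from the TCP to the grasp point, in m); z points along the fingers, y is the line along which they close (so a half turn about z gives the same grasp; the last joint's range is limited). The gripper opens to 85 mm and grips with 20 to 120 N. Pads are 22 mm wide; open, the fingers measure 114 mm over their backs; the gripper's body (76 mm by 85 mm) begins 54 mm behind the grasp point. The pads swing forward as they close: fully open they stand 13 mm farther back than shut.
Start: joints at [-1.381, 0.326, -0.193, 1.052, 0, 1.437], TCP at [0.175, -0.521, 0.231] pointing down, gripper open.
Joint ranges: [-2.65, 2.65], [-0.97, 1.79], [-1.3, 1.35], [-1.93, 2.1], [-1.47, 1.37], [-3.14, 3.14]. Speed limits (rad/s): [2.57, 2.57, 3.14, 3.14, 3.14, 3.14].

INTERFACE

Orientations are given as a rotation vector (axis times angle).
In Python, from cell import * gives the robot as it stands. Calls block until the motion is done:
- movep(position, orientation): joint-space move of the TCP to a pose.
- move_l(position, velocity=0.15, rot=None, until_force=None): straight line of the TCP; rot=None keeps the orientation; velocity is the mean speed in m/s. With until_force (N) it stops when the force on the tool has changed by that much, and returns True; else False.
- set_joints(angles): joint-space move.
- let_go() and grab(newtons=None): open the fingers fully, or close them until they stop; newtons is the grip in N (None keeps the last).
- sleep(seconds).
- ik(position, orientation): joint angles nearest the present ones, or None.
- get_state(): the state.
- grab_frame(name): name is "scene" or "top" or "wrist"; returns a dict with "img" (400x640x3 uint8, red, green, blue), "fx", "fy", "cx", "cy" (pixels), "k1" (the pictures are not rectified: a ray, as slopes to the right and down, at radius r is drawn at 1 + k1 r^2 times it, then the intrinsics apply), "cam_to_world" (4x4, takes a point from camera to world coordinates); the wrist camera has in their place "T_tool_cam" (4x4, takes a point from camera to tool coordinates, whose origin is the TCP and whose axes are the flange's). Camera axes: x right, y down, z forward; pixel columns grow to the right and rows downward; lengths in m; the calibration is good to about 2 mm. A picture is of the moment at which its call begins: read the wrist's pose just before it. There is no depth.
A pose or a line that the arm cannot do raises MotionError and nothing moves.
- sign_off(): hands the job in; it is judged then, once.
Trained networks look in the newest picture that a camera, given by its name, has taken for a name from the list of things; names that differ only in an ending like _2 or _b are one class to them, and where a whole thing is asked for, a point or a joint stands for the part that bears it (a point fixed in the world has none). Each returns a list of dicts, best first, with "score" (0 to 1); they miss things now and then, are a little off and sometimes report something else, mostly with a low value. They report only what shows in the picture. A call takes as long as a camera call.
- spot_in(camera, name): "centre" ([column, row] in pixels, amid what is visible of it).
- silhouettes(camera, name): "mask" (400x640 bool, what is visible of it) and "centre" ([column, row] in pixels, amid what is visible of it).
- tip_of(camera, name): "centre" ([column, row] in pixels: a listed point, or the origin of a listed thing).
The state is a dict: "clock": time; "q": joint angles; "joint_velocities": joint speeds; "tau": joint torques, N m; "position": TCP position; "eef_rot": TCP orientation; "contact_force": force on the tool from outside, world axes, zero at the start; "wrist_torque": the same for the moment, N m; "finger_gap": opening from 0.0 (shut) to 1.0 (fully open); "grasp_force": force on a finger pad.
Only numpy, scipy, OpenCV 4.12 (cv2) and the standard library are available. Lean on these libraries where they do the work, as an engineer would, in place of code of your own. Each camera call takes 0.05 s, during which the arm holds its last target. There are 200 camera calls.

TASK

Two circuit boards sit in test bays; the bay with the green lamp has finished its test. Take that bay's board by its blue handle bar, lift it straight up about 12 cm from where it sits, without tipping the loose modules out of its sockets, and finish while still holding it there, steady and level, above its own bay. Leave the red-lamp board and everything else on the table alone.

Things in the scene. Friction and masses are not known exactly. Their poses are not given: they have to be found in the camera images.
- green_lamp: green dome-shaped status lamp, 40 mm across and 42 mm tall, fixed on the far ledge of one of the two bays, 115 mm from that bay's origin along the bay's +x; it marks the bay whose test is finished. Origin under its centre
- red_lamp: the same lamp in red, on the far ledge of the other bay, whose board is still under test. Origin under its centre
- left_bay: test bay on the left (+y) half of the table: fixed grey base 230 x 136 x 18 mm. Origin on the table top under the middle of its board; reaches 90 mm towards its -x, 140 mm towards its +x (lamp ledge). The board rests on stubs 26 mm above the table, between low corner stops 10 mm higher than its underside, 3 mm of play: it lifts straight up
- left_handle (a point): centre of the left board's blue handle bar, 80 mm above the table at the start, above the board's balance point. Bar 100 mm long along y, 16 mm wide (x), 14 mm tall, on posts at y = +-45 mm (80 mm of bar free between them). Axes are the board's: x across the bar, y along it, z up. The modules' tops lie 32 mm below this point
- right_bay: test bay on the right (-y) half of the table: fixed grey base 230 x 136 x 18 mm. Origin on the table top under the middle of its board; reaches 90 mm towards its -x, 140 mm towards its +x (lamp ledge). The board rests on stubs 26 mm above the table, between low corner stops 10 mm higher than its underside, 3 mm of play: it lifts straight up
- right_handle (a point): centre of the right board's blue handle bar, 80 mm above the table at the start, above the board's balance point. Bar 100 mm long along y, 16 mm wide (x), 14 mm tall, on posts at y = +-45 mm (80 mm of bar free between them). Axes are the board's: x across the bar, y along it, z up. The modules' tops lie 32 mm below this point
- left_near_module_center (a point): centre of the loose heat-sinked module, 34 x 34 x 16 mm, 30 g, standing in the left board's socket at the board's x = -45 mm; its centre is 40 mm below the bar's centre; the socket's walls are 6 mm high with 2 mm of play
- left_far_module_center (a point): centre of the loose heat-sinked module, 34 x 34 x 16 mm, 30 g, standing in the left board's socket at the board's x = +45 mm; its centre is 40 mm below the bar's centre; the socket's walls are 6 mm high with 2 mm of play
- right_near_module_center (a point): centre of the loose heat-sinked module, 34 x 34 x 16 mm, 30 g, standing in the right board's socket at the board's x = -45 mm; its centre is 40 mm below the bar's centre; the socket's walls are 6 mm high with 2 mm of play
- right_far_module_center (a point): centre of the loose heat-sinked module, 34 x 34 x 16 mm, 30 g, standing in the right board's socket at the board's x = +45 mm; its centre is 40 mm below the bar's centre; the socket's walls are 6 mm high with 2 mm of play
- left_board: the left board: green circuit board 150 (x) x 110 (y) x 4 mm, 0.2 to 0.4 kg, loose in its bay, with two black open sockets at x = +-45 mm and between them the handle bar, its centre 54 mm above the underside. Origin at the centre of the underside
- right_board: the right board: green circuit board 150 (x) x 110 (y) x 4 mm, 0.2 to 0.4 kg, loose in its bay, with two black open sockets at x = +-45 mm and between them the handle bar, its centre 54 mm above the underside. Origin at the centre of the underside
- screwdriver: screwdriver lying on the left side, 140 mm long; origin under its middle. Bystander
- jar: small jar, 50 mm across, 60 mm tall, left side; origin under its centre. Bystander
- brush: brush lying on the right side, 140 mm long; origin under its middle. Bystander
- reel: blue component reel, 70 mm across, 16 mm thick, lying flat on the right; origin under its centre. Bystander
- spare_heatsink: finned aluminium block 40 x 40 x 22 mm, between the two bays' front ends; origin under its centre. Bystander

How it is judged:
On the way, in this order (a step that is already met when the one before it is completed fails the run):
1. the green-lamp board is lifted out of its bay, level (((horizontal distance between green_lamp and left_bay below 0.15 m and height (world z) of left_handle above 0.105 m and angle between left_handle's own z axis and vertical below 0.15 rad and contact force between left_board and left_bay below 0.05 N) or (horizontal distance between green_lamp and right_bay below 0.15 m and height (world z) of right_handle above 0.105 m and angle between right_handle's own z axis and vertical below 0.15 rad and contact force between right_board and right_bay below 0.05 N))), for 0.1 s.
2. it is held steady and level about 12 cm above its rest (((horizontal distance between green_lamp and left_bay below 0.15 m and height (world z) of left_handle between 0.17 and 0.24 m and horizontal distance between left_handle and left_bay below 0.05 m and angle between left_handle's own z axis and vertical below 0.087 rad and contact force between left_board and left_bay below 0.05 N and contact force between the fingers and left_board above 1 N and linear speed of left_board below 0.02 m/s and angular speed of left_board below 0.15 rad/s) or (horizontal distance between green_lamp and right_bay below 0.15 m and height (world z) of right_handle between 0.17 and 0.24 m and horizontal distance between right_handle and right_bay below 0.05 m and angle between right_handle's own z axis and vertical below 0.087 rad and contact force between right_board and right_bay below 0.05 N and contact force between the fingers and right_board above 1 N and linear speed of right_board below 0.02 m/s and angular speed of right_board below 0.15 rad/s))), for 0.5 s.
At the end, for the whole second after the job is handed in: green-lamp board gripped, 9-16 cm above where it sat, within 5 cm of straight above its bay, tilt under 5 deg, still (2 cm/s, 0.15 rad/s), off the bay; all modules within 6 mm of their seats; red-lamp board moved under 1 cm, bystanders under 3 cm (((horizontal distance between green_lamp and left_bay below 0.15 m and height (world z) of left_handle between 0.17 and 0.24 m and horizontal distance between left_handle and left_bay below 0.05 m and angle between left_handle's own z axis and vertical below 0.087 rad and contact force between left_board and left_bay below 0.05 N and contact force between the fingers and left_board above 1 N and linear speed of left_board below 0.02 m/s and angular speed of left_board below 0.15 rad/s and (x of left_near_module_center in the frame of left_handle between -0.051 and -0.039 m and y of left_near_module_center in the frame of left_handle between -0.006 and 0.006 m and z of left_near_module_center in the frame of left_handle between -0.046 and -0.034 m and x of left_far_module_center in the frame of left_handle between 0.039 and 0.051 m and y of left_far_module_center in the frame of left_handle between -0.006 and 0.006 m and z of left_far_module_center in the frame of left_handle between -0.046 and -0.034 m) and (x of right_near_module_center in the frame of right_handle between -0.051 and -0.039 m and y of right_near_module_center in the frame of right_handle between -0.006 and 0.006 m and z of right_near_module_center in the frame of right_handle between -0.046 and -0.034 m and x of right_far_module_center in the frame of right_handle between 0.039 and 0.051 m and y of right_far_module_center in the frame of right_handle between -0.006 and 0.006 m and z of right_far_module_center in the frame of right_handle between -0.046 and -0.034 m) and distance of right_handle from where it was at the start of the episode below 0.01 m and distance of each of screwdriver, jar, brush, reel, spare_heatsink from where it was at the start of the episode below 0.03 m) or (horizontal distance between green_lamp and right_bay below 0.15 m and height (world z) of right_handle between 0.17 and 0.24 m and horizontal distance between right_handle and right_bay below 0.05 m and angle between right_handle's own z axis and vertical below 0.087 rad and contact force between right_board and right_bay below 0.05 N and contact force between the fingers and right_board above 1 N and linear speed of right_board below 0.02 m/s and angular speed of right_board below 0.15 rad/s and (x of right_near_module_center in the frame of right_handle between -0.051 and -0.039 m and y of right_near_module_center in the frame of right_handle between -0.006 and 0.006 m and z of right_near_module_center in the frame of right_handle between -0.046 and -0.034 m and x of right_far_module_center in the frame of right_handle between 0.039 and 0.051 m and y of right_far_module_center in the frame of right_handle between -0.006 and 0.006 m and z of right_far_module_center in the frame of right_handle between -0.046 and -0.034 m) and (x of left_near_module_center in the frame of left_handle between -0.051 and -0.039 m and y of left_near_module_center in the frame of left_handle between -0.006 and 0.006 m and z of left_near_module_center in the frame of left_handle between -0.046 and -0.034 m and x of left_far_module_center in the frame of left_handle between 0.039 and 0.051 m and y of left_far_module_center in the frame of left_handle between -0.006 and 0.006 m and z of left_far_module_center in the frame of left_handle between -0.046 and -0.034 m) and distance of left_handle from where it was at the start of the episode below 0.01 m and distance of each of screwdriver, jar, brush, reel, spare_heatsink from where it was at the start of the episode below 0.03 m))); the arm keeps its last pose, push and grip.
It fails at once if the red-lamp board is moved by more than 1 cm ((horizontal distance between green_lamp and right_bay below 0.15 m and distance of left_handle from where it was at the start of the episode above 0.01 m) or (horizontal distance between green_lamp and left_bay below 0.15 m and distance of right_handle from where it was at the start of the episode above 0.01 m)).
It fails at once if a board is tipped by more than 15 degrees (angle between any of left_handle, right_handle's own z axis and vertical above 0.26 rad).
It fails at once if a module comes out of its socket (more than 10 mm from its seat) (not ((x of left_near_module_center in the frame of left_handle between -0.055 and -0.035 m and y of left_near_module_center in the frame of left_handle between -0.01 and 0.01 m and z of left_near_module_center in the frame of left_handle between -0.05 and -0.03 m and x of left_far_module_center in the frame of left_handle between 0.035 and 0.055 m and y of left_far_module_center in the frame of left_handle between -0.01 and 0.01 m and z of left_far_module_center in the frame of left_handle between -0.05 and -0.03 m) and (x of right_near_module_center in the frame of right_handle between -0.055 and -0.035 m and y of right_near_module_center in the frame of right_handle between -0.01 and 0.01 m and z of right_near_module_center in the frame of right_handle between -0.05 and -0.03 m and x of right_far_module_center in the frame of right_handle between 0.035 and 0.055 m and y of right_far_module_center in the frame of right_handle between -0.01 and 0.01 m and z of right_far_module_center in the frame of right_handle between -0.05 and -0.03 m))).
It fails at once if a bystander is pushed more than 3 cm (distance of any of screwdriver, jar, brush, reel, spare_heatsink from where it was at the start of the episode above 0.03 m).
It also fails if it takes over 32 s, if anything falls off the work surface, if the arm or the gripper's body presses on something with over 40 N, if the wrist force passes 120 N, or if a joint passes its speed limit or range.

## Working session

There is one attempt and no reset: what is moved stays moved. The work goes in short steps, each a Python script; the robot and the scene stay as the last script left them, time stands still between calls to the robot, and variables do not carry over. Pictures are saved under pics/ and viewed, at most 10 in all, crops included, and the job is handed in when it is done.

```bash
mkdir -p pics; cat > h.py <<'E'
from cell import *
import numpy as np, cv2
def ray(f,px):
    K=np.array([[f["fx"],0,f["cx"]],[0,f["fy"],f["cy"]],[0,0,1.]])
    p=cv2.undistortPoints(np.array([[px]],float),K,np.array([f["k1"],0,0,0.]))[0,0]
    T=np.array(f["cam_to_world"]); return T[:3,3],T[:3,:3]@np.array([p[0],p[1],1.])
def at_z(f,px,z):
    o,d=ray(f,px); return o+d*(z-o[2])/d[2]
E
python3 - <<'E'
from h import *
F={}
for c in("top","scene"):
    F[c]=grab_frame(c); cv2.imwrite(f"pics/{c}1.png",F[c]["img"][:,:,::-1])
    for n,z in(("green_lamp",0.018),("red_lamp",0.018),("left_bay",0),("right_bay",0),("left_handle",.08),("right_handle",.08),("left_near_module_center",.04),("left_far_module_center",.04),("right_near_module_center",.04),("right_far_module_center",.04)):
        for r in tip_of(c,n)[:2]: print(c,n,round(r["score"],2),np.round(r["centre"],1),np.round(at_z(F[c],r["centre"],z),4))
print(get_state())
E
```

```text
top green_lamp 0.48 [258.8 194.9] [0.5831 0.1927 0.018 ]
top red_lamp 0.69 [396.3 186.7] [ 0.6002 -0.2068  0.018 ]
top red_lamp 0.62 [398.7 226.5] [ 0.4841 -0.2086  0.018 ]
top left_handle 0.8 [265. 229.] [0.4776 0.1673 0.08  ]
top left_handle 0.47 [412.  225.5] [ 0.4801 -0.2343  0.08  ]
top right_handle 0.58 [411.3 224.3] [ 0.4834 -0.2325  0.08  ]
top left_near_module_center 0.44 [269.7 246.8] [0.4312 0.1588 0.04  ]
top left_near_module_center 0.32 [392.8 188.5] [ 0.5911 -0.1928  0.04  ]
top left_far_module_center 0.73 [403.1 210.2] [ 0.5281 -0.2193  0.04  ]
top left_far_module_center 0.72 [267.8 213. ] [0.5268 0.1641 0.04  ]
top right_near_module_center 0.58 [407.6 242.8] [ 0.4357 -0.2277  0.04  ]
top right_near_module_center 0.43 [408.4 223.4] [ 0.4903 -0.2326  0.04  ]
top right_far_module_center 0.47 [404.  209.5] [ 0.53  -0.222  0.04 ]
scene green_lamp 0.66 [272.5 209.9] [ 0.4185 -0.0327  0.018 ]
scene green_lamp 0.6 [224.6 344.3] [ 0.633  -0.4603  0.018 ]
scene red_lamp 0.46 [278.6 273.9] [ 0.5999 -0.2177  0.018 ]
scene left_bay 0.95 [318.  188.6] [0.4614 0.1573 0.    ]
scene l
[... 585 characters left out ...]
: 1.1, 'q': array([-1.38117152e+00,  3.26178445e-01, -1.92605878e-01,  1.05196698e+00,
        1.54826755e-05,  1.43659490e+00]), 'joint_velocities': array([-1.90872913e-04,  1.81815128e-05, -1.81666464e-03,  1.65023931e-03,
       -1.11105586e-03,  4.86135762e-04]), 'tau': array([ 1.27669155e-04, -4.43338251e+01,  2.62761104e+01,  1.03041148e-03,
        2.90983579e-06,  3.12261406e-06]), 'position': array([ 0.17502817, -0.5214381 ,  0.23129035]), 'eef_rot': array([3.10045877e+00, 5.06438261e-01, 2.62700059e-05]), 'contact_force': array([0.62220169, 0.30908398, 0.77627304]), 'wrist_torque': array([-0.01587337, -0.03512479, -0.04096745]), 'grasp_force': 0.0, 'finger_gap': 0.9992348752801062}
```

```bash
python3 -c "
import cv2
a=cv2.imread('pics/top1.png')[150:300,190:490];cv2.imwrite('pics/topc.png',cv2.resize(a,(800,400),interpolation=3))"
```

```text
(no output)
```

View pics/topc.png

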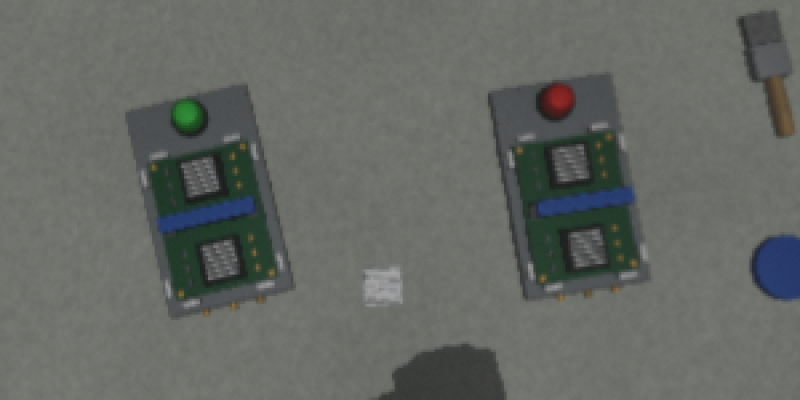

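View pics/scene1.png

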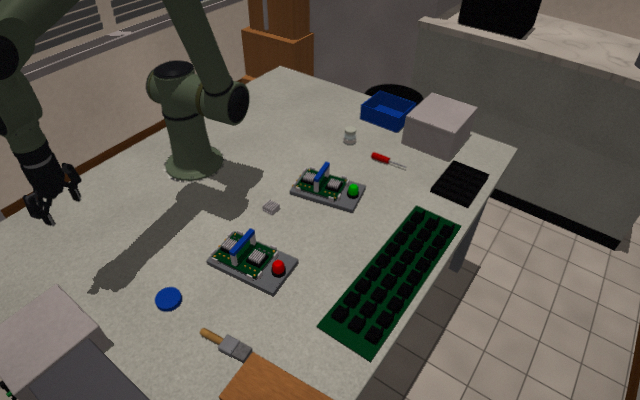

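The green lamp is on the left bay, at about (260,193) in the top view. Its blue bar is centred at about (267,230), with the bay yawed roughly 0.2 rad. The red lamp is on the right bay, at about (398,187). Next I'll look from above with the wrist camera.

```bash
cat >> h.py <<'E'
from scipy.spatial.transform import Rotation as R
def down(yaw,flip=False):
    a=yaw+(np.pi if flip else 0); c,s=np.cos(a),np.sin(a)
    return R.from_matrix(np.array([[-s,c,0],[c,s,0],[0,0,-1.]]).T).as_rotvec()
def wrist():
    s=get_state(); f=grab_frame("wrist"); T=np.eye(4)
    T[:3,:3]=R.from_rotvec(s["eef_rot"]).as_matrix(); T[:3,3]=s["position"]
    f["cam_to_world"]=T@np.array(f["T_tool_cam"]); return f
def bluebar(f,near=None):
    h=cv2.cvtColor(f["img"],cv2.COLOR_RGB2HSV); m=cv2.inRange(h,(105,130,40),(130,255,255))
    n,l,st,c=cv2.connectedComponentsWithStats(m); out=[]
    for i in range(1,n):
        if st[i,4]>60:
            b=cv2.boxPoints(cv2.minAreaRect(np.argwhere(l==i)[:,::-1].astype(np.float32)))
            w=np.array([at_z(f,p,.087)[:2] for p in b]); e=[w[1]-w[0],w[2]-w[1]]; v=max(e,key=np.linalg.norm)
            if v[1]<0:v=-v
            out.append((st[i,4],np.round(c[i],1),w.mean(0).round(4),[round(float(np.linalg.norm(x)),4) for x in e],round(float(np.arctan2(-v[0],v[1])),4)))
    return out
E
python3 - <<'E'
from h import *
f=grab_frame("top")
for b in bluebar(f): print(b)
p=[0.475,0.163,0.30]
js=[(ik(p,down(.2,k)),k) for k in(False,True)]; print(js)
j,k=min([x for x in js if x[0] is not None],key=lambda x:abs(x[0][5])); print(k)
movep(p,down(.2,k)); f=wrist(); cv2.imwrite("pics/w1.png",f["img"][:,:,::-1])
for b in bluebar(f): print(b)
for n,z in(("left_handle",.08),("left_near_module_center",.04),("left_far_module_center",.04),("green_lamp",.018),("left_bay",0)):
    for r in tip_of("wrist",n)[:2]: print(n,round(r["score"],2),np.round(r["centre"],1),at_z(f,r["centre"],z).round(4))
s=get_state();print(s["clock"],s["q"],s["contact_force"])
E
```

```text
(np.int32(4285), array([ 71.7, 253.2]), array([0.4206, 0.6956]), [0.1748, 0.1943], -0.0157)
(np.int32(213), array([408.7, 225.2]), array([ 0.4805, -0.2249]), [0.0982, 0.0164], 0.1384)
(np.int32(225), array([267.1, 230.1]), array([0.4739, 0.1612]), [0.0994, 0.0169], 0.2031)
(np.int32(434), array([484.5, 249.9]), array([ 0.4095, -0.426 ]), [0.0628, 0.0593], -0.0193)
[(array([ 1.83478340e-01,  1.98945111e-01, -1.86590976e-01,  1.18526024e+00,
       -4.44089210e-16,  1.55427467e+00]), False), (array([ 1.83478340e-01,  1.98945111e-01, -1.86590976e-01,  1.18526024e+00,
       -4.44089210e-16, -1.58731799e+00]), True)]
False
(np.int32(1077), array([313.8, 173.9]), array([0.4727, 0.1614]), [0.016, 0.0981], 0.2192)
left_handle 0.59 [312.2 176.1] [0.4712 0.1602 0.08  ]
left_near_module_center 0.61 [277.6 166.7] [0.425  0.1556 0.04  ]
left_far_module_center 0.77 [346.6 170. ] [0.5153 0.1693 0.04  ]
green_lamp 0.74 [395.4 167.7] [0.5843 0.1826 0.018 ]
4.1 [ 1.82809869e-01  1.99009312e-01 -1.86607416e-01  1.18525988e+00
 -4.46182830e-05  1.55427708e+00] [-0.15757966  0.53716496  0.07225191]
```

View pics/w1.png

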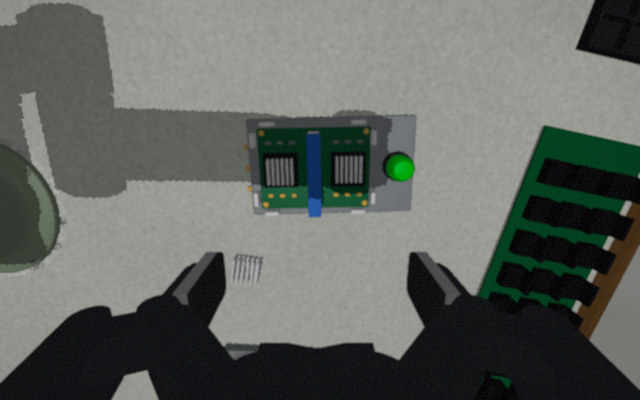

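The wrist view confirms the bar at about (314,174), between two seated modules, with the green lamp at about (398,167). The top and wrist estimates agree to within 1–2 mm, so I'll go for the grasp.

```bash
python3 - <<'E'
from h import *
x,y=0.4732,0.1613; r=down(.205)
move_l([x,y,.16],.15,rot=r)
print(bluebar(wrist()))
hit=move_l([x,y,.062],.06,until_force=8); s=get_state(); print(hit,s["position"],s["contact_force"],s["clock"])
if not hit:
    grab(60); s=get_state(); print(s["finger_gap"],s["grasp_force"],s["contact_force"],s["wrist_torque"])
    move_l([x,y,.072],.02); sleep(.3); s=get_state(); print(s["finger_gap"],s["grasp_force"],s["contact_force"],s["wrist_torque"],s["clock"])
    f=wrist(); cv2.imwrite("pics/w2.png",f["img"][:,:,::-1]); f=grab_frame("scene"); cv2.imwrite("pics/s2.png",cv2.resize(f["img"][120:240,240:400,::-1],(800,600)))
E
```

```text
[(np.int32(2656), array([314.2, 206.4]), array([0.4726, 0.162 ]), [0.0153, 0.0993], 0.2318)]
False [0.47349621 0.16136627 0.06234997] [0.11599014 0.24532167 0.08956065] 7.0167
0.17311267215810636 59.117499589920044 [-0.81200366 -1.09403849  2.26854024] [-0.0104161   0.13669157  0.05197027]
0.17311549577148044 58.47963809967041 [-0.32127698 -0.55623966 -2.48110126] [-0.00695222  0.00116918  0.00260337] 8.6083
```

View pics/s2.png

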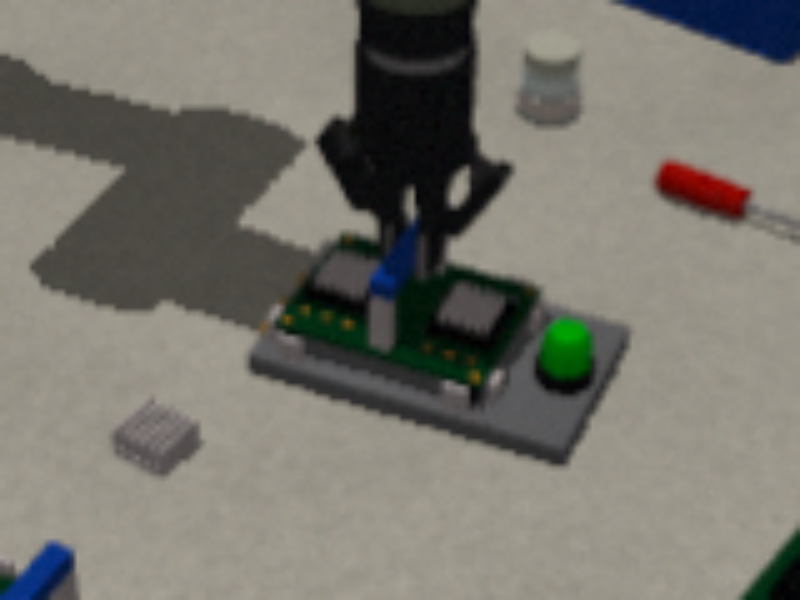

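The board is clear of its stubs and level, both modules are seated, and the fingers are on the bar. I'll lift the rest of the way slowly.

```bash
python3 - <<'E'
from h import *
x,y=get_state()["position"][:2]
move_l([x,y,.182],.04); sleep(1.0); s=get_state(); print(s["position"],s["finger_gap"],s["grasp_force"],s["contact_force"],s["wrist_torque"],s["clock"])
f=grab_frame("scene"); cv2.imwrite("pics/s3.png",cv2.resize(f["img"][90:240,230:430,::-1],(800,600)))
E
```

```text
[0.47314643 0.16130652 0.18199977] 0.17504764032015827 58.485315442085266 [ 0.35445037  1.2134119  -2.9073611 ] [ 0.01134023 -0.02984685 -0.01794055] 12.6083
```

View pics/s3.png

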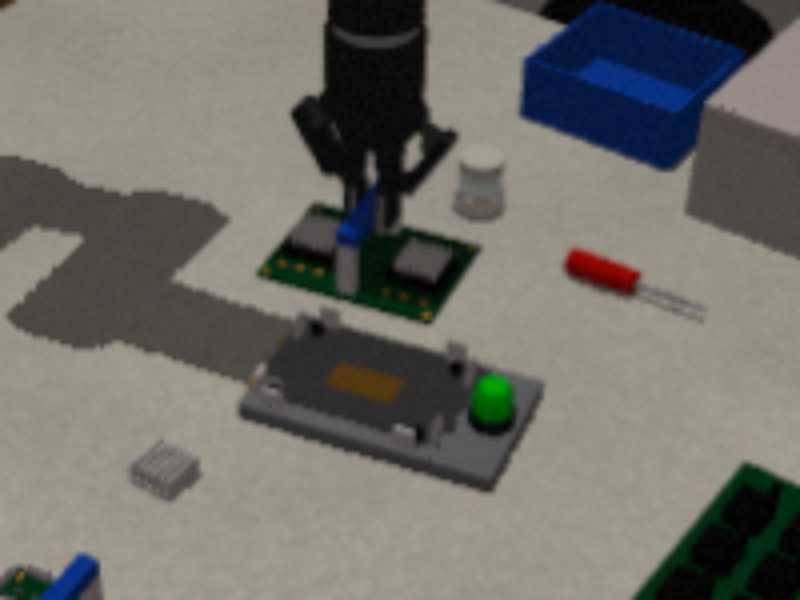

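The board hangs level above its own bay with both modules seated, at about (320,235) and (420,260) in the crop. Nothing else has moved, so I'm handing it in.

```bash
python3 -c "
from cell import *
print(sign_off())"
```

```text
the job is handed in; nothing more can be done
None
```

I lifted the green-lamp (left) board 12 cm straight up by its handle and handed the job in with it still held level above its bay, both modules seated; the hand-in returned no verdict.

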